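# Pin the mask frame and wedge it off its rests

## Task

Set up the mask-exposure jig for alignment: take the lock pin from its parking block and push it fully home down through the mask frame's ear into the jig base, so that the frame cannot slide back. Then lay the steel wedge flat in the guide channel, thin end first, and push it under the frame's tongue until the front of the frame just lifts off both of its front rests, leaving a gap of 2 to 3 mm there. Finish still holding the wedge by its handle in that position (I will then tighten its lock screw); do not let go of it, do not touch the mask glass, and leave the other things on the bench where they are.

Things in the scene. Friction and masses are not known exactly. Their poses are not given: they have to be found in the camera images.
- jig_base: fixed aluminium base of the exposure jig, a plate 12 mm thick and 124 mm wide (y) on the bench, from x = -150 to +56 mm, then a pedestal 36 x 60 mm, 20 mm high. Origin: on the bench surface under the centre of the round wafer chuck (54 mm wide, top 17.5 mm above the bench). +x is the way the wedge is pushed. Two 6 mm side dowels keep the frame central.
- front_rests: the two fixed steel buttons, 12 mm wide, on the base at x = -45 mm, y = +-40 mm of the base frame, tops 20 mm above the bench, on which the front of the frame rests at the start. Same origin and axes as jig_base.
- pin_hole (a point): centre of the mouth of the 11 mm hole that goes right down through the base's pedestal, 20 mm above the bench, at x = +72 mm of the base frame. Axes as jig_base.
- channel_mouth (a point): middle of the guide channel's open end, on the plate's top (12 mm above the bench), x = -150 mm of the base. Axes as jig_base: x points along the channel to the frame. Two rails, inner faces 38 mm apart, 14 mm higher than the plate, run from x = -144 to -94 mm of the base, flared at the mouth; a lock screw stands out 16 mm from the +y rail.
- mask_frame: loose steel frame, 110 x 104 mm, 10 mm thick, about 0.5 kg, holding a glass photomask. Lies on the front rests and the pedestal, underside 20 mm above the bench. Origin: centre of underside; axes as jig_base. Tongue 36 mm wide sticks out 30 mm at the front (-x), ear 34 mm wide with the pin's hole at the rear (+x). Lifted at the tongue, it tips about the ear's rear end, x = +89 mm.
- mask_glass: the glass photomask, 76 mm square, set in the frame, its top 4 mm below the frame's; not to be touched. Same origin as mask_frame.
- frame_front (a point): point on the frame's underside midway between the two front rests (x = -45 mm of the frame). Its height above the bench is 20 mm when the frame is down; the gap over the rests is that height less 20 mm.
- tongue_edge (a point): middle of the lower front edge of the tongue, at x = -85 mm of the frame, 20 mm above the bench (8 mm above the base plate) when the frame is down. The wedge goes in under it. The gap over the front rests is 0.77 of this edge's rise. Under the wedge's push the pinned frame shifts back by 1 to 2 mm before the pin stops it.
- ear_hole (a point): centre of the 12 mm through hole in the frame's ear, at the ear's top face, 30 mm above the bench; it stands over pin_hole.
- wedge: loose steel wedge, 98 mm long, 32 mm wide, 0.2 kg, on its flat sole, with an upright square handle. Origin: on the sole under the middle of the handle. +x points to the thin end. The top slopes from 16 mm high at x = +14 mm to 3 mm at the tip, x = +84 mm: the tongue is first touched when the tip is 27 mm past its edge, then rises 1.9 mm per 10 mm of push (3 to 10 N).
- wedge_grip (a point): where to hold the wedge: middle of its square handle, 42 mm above the sole, over the wedge's origin. The handle is 24 x 24 mm, its sides square to the wedge, and reaches from 16 mm to 62 mm above the sole. Axes as wedge.
- wedge_tip (a point): middle of the thin end's lower edge, at x = +84 mm of the wedge, on the sole.
- pin_block: fixed aluminium parking block, 100 x 46 mm, 34 mm high, with three holes along its length (x). Origin: centre of its underside. The pin stands in the largest hole, at x = -28 mm; the other two are empty.
- lock_pin: loose steel lock pin, upright, 68 mm long: 10 mm shank 28 mm long with a tapered nose (5 mm wide at the tip, over 6 mm), above it a round knob 18 mm wide, 40 mm high. Origin: at the tip; z points up to the knob. In the block its tip is 6 mm above the bench; home in the jig the knob's underside lies on the ear and the tip is 2 mm above the bench.
- pin_grip (a point): point on the pin's axis in the knob, 52 mm above the tip and 16 mm below the knob's top: where to hold it.
- pin_tip (a point): the lower end of the pin.
- wafer_tub: screw-top wafer tub, 68 mm wide, 46 mm high; stays where it is. Origin: centre of its underside.
- wafer_carrier_0: flat round single-wafer carrier, 63 mm wide, 12 mm high; stays where it is. Origin: centre of its underside.
- vial_1: small vial, 20 mm wide, 53 mm high; stays where it is. Origin: centre of its underside.
- vial_2: small vial, 20 mm wide, 43 mm high; stays where it is. Origin: centre of its underside.
- slide_box: box of cover slides, 80 x 32 x 36 mm; stays where it is. Origin: centre of its underside.
- swab_tub: round tub of swabs, 58 mm wide, 68 mm high; stays where it is. Origin: centre of its underside.
- dropper_bottle: dropper bottle, 38 mm wide, 80 mm high; stays where it is. Origin: centre of its underside.
- screwdriver: small screwdriver, 142 mm long; stays where it is. Origin: centre of its underside.

How it is judged:
By the outcome, as a careful person would: the job done as asked, in the order asked, and still so for the second after the job is handed in, while the arm keeps its last pose, push and grip.
It also fails if it takes over 67 s, if anything falls off the work surface, if the arm or the gripper's body presses on something with over 40 N, if the wrist force passes 120 N, or if a joint passes its speed limit or range.

## Robot

A 6-joint arm with a two-finger parallel gripper is mounted at the origin on a cart in front of the work surface, level with it; the furniture and walls round the work are solid. World frame = base frame: x ahead of the robot, y to its left, z up, the work surface at z = 0. Lengths are in m, angles in rad, forces in N, time in s.
With the tool pointing down it reaches from about 0.2 to 0.875 m from the base axis. Payload 3.4 kg.
Tool frame: the origin (TCP) lies at the very end of the fingers, on their centre line; the grasp point (between the pads) lies 19 mm behind it; z points along the fingers, y is the line along which they close (so a half turn about z gives the same grasp; the last joint's range is limited). The gripper opens to 94 mm and grips with 3 to 60 N. Pads are 16 mm wide; open, the fingers measure 119 mm over their backs; the gripper's body (75 mm by 177 mm) begins 78 mm behind the grasp point.
Start: joints at [-1.4, 0.276, 1.505, -0, 1.361, -0.121], TCP at [0.165, -0.551, 0.205] pointing down, gripper open.
Joint ranges: [-2.89, 2.89], [-0.75, 2.08], [0.22, 2.7], [-1.18, 4.32], [0.11, 2.71], [-2.7, 2.7]. Speed limits (rad/s): [2.57, 2.57, 3.14, 3.14, 3.14, 3.14].

## Interface

Orientations are given as a unit quaternion [x, y, z, w].
In Python, from cell import move_to, servo_line, move_joints, open_gripper, clamp, wait, ik, snapshot, get_calibration, Unreachable, job_done, get_time_s, get_joint_pos, get_joint_velocities, get_joint_torque, get_tcp_pos, get_eef_rot, get_ft_force, get_moment, get_width, get_gripper_force gives the robot as it stands. Calls block until the motion is done:
- move_to(position, orientation): joint-space move of the TCP to a pose.
- servo_line(position, rot=None, vel=0.15, force_limit=None): straight line of the TCP; rot=None keeps the orientation; vel is the mean speed in m/s. With force_limit (N) it stops when the force on the tool has changed by that much, and returns True; else False.
- move_joints(angles): joint-space move.
- open_gripper() and clamp(squeeze=None): open the fingers fully, or close them until they stop; squeeze is the grip in N (None keeps the last).
- wait(seconds).
- ik(position, orientation): joint angles nearest the present ones, or None.
- snapshot(name): name is "scene" or "top" or "wrist"; returns the picture (420x560x3 uint8, red, green, blue); there is no depth.
- get_calibration(name): a dict with "fovy" (degrees; the focal length in pixels is half the picture's height over the tangent of half this angle, whatever the lens; pixels are square), "cx", "cy" (the principal point, pixels), "k1" (the pictures are not rectified: a ray, as slopes to the right and down, at radius r is drawn at 1 + k1 r^2 times it, then the intrinsics apply), "rvec" (rotation vector, rad) and "tvec" (3), from world to camera coordinates, as OpenCV has them; the wrist camera has in their place "T_tool_cam" (4x4, takes a point from camera to tool coordinates, whose origin is the TCP and whose axes are the flange's). Camera axes: x right, y down, z forward; pixel columns grow to the right and rows downward; lengths in m; the calibration is good to about 2 mm. A picture is of the moment at which its call begins: read the wrist's pose just before it. get_calibration takes no time and is no camera call.
A pose or a line that the arm cannot do raises Unreachable and nothing moves.
- job_done(): hands the job in; it is judged then, once.
Readings, each from a call of its own:
- get_time_s(): time.
- get_joint_pos(): joint angles.
- get_joint_velocities(): joint speeds.
- get_joint_torque(): joint torques, N m.
- get_tcp_pos(): TCP position.
- get_eef_rot(): TCP orientation.
- get_ft_force(): force on the tool from outside, world axes, zero at the start.
- get_moment(): the same for the moment, N m.
- get_width(): opening from 0.0 (shut) to 1.0 (fully open).
- get_gripper_force(): force on a finger pad.
Only numpy, scipy, OpenCV 4.12 (cv2) and the standard library are available. Lean on these libraries where they do the work, as an engineer would, in place of code of your own. Each camera call takes 0.05 s, during which the arm holds its last target. There are 200 camera calls.

## Working session

There is one attempt and no reset: what is moved stays moved. The work goes in short steps, each a Python script; the robot and the scene stay as the last script left them, time stands still between calls to the robot, and variables do not carry over. Pictures are saved under pics/ and viewed, at most 10 in all, crops included, and the job is handed in when it is done.

```bash
mkdir -p pics; ls; cat > h.py <<'E'
import numpy as np, cv2
from cell import *
from scipy.spatial.transform import Rotation as R
def save(name,f,crop=None,s=1):
    im=snapshot(name)
    cv2.imwrite(f'pics/raw_{f}.png',im[:,:,::-1])
    return im
def cam(name,tcp=None,q=None):
    c=get_calibration(name); f=210/np.tan(np.radians(c['fovy'])/2)
    if 'rvec' in c:
        Rm=cv2.Rodrigues(np.array(c['rvec'],float))[0]; t=np.array(c['tvec'],float).ravel()
    else:
        T=np.array(c['T_tool_cam']); W=np.eye(4); W[:3,:3]=R.from_quat(q).as_matrix(); W[:3,3]=tcp
        M=np.linalg.inv(W@T); Rm,t=M[:3,:3],M[:3,3]
    return f,c['cx'],c['cy'],c['k1'],Rm,t
def pix2w(C,u,v,z):
    f,cx,cy,k1,Rm,t=C
    d=np.array([(u-cx)/f,(v-cy)/f]); r=d.copy()
    for _ in range(30): r=d/(1+k1*(r@r))
    ray=Rm.T@np.array([r[0],r[1],1]); o=-Rm.T@t
    return o+ray*(z-o[2])/ray[2]
def w2pix(C,P):
    f,cx,cy,k1,Rm,t=C
    p=(Rm@np.atleast_2d(P).T).T+t; r=p[:,:2]/p[:,2:]
    r=r*(1+k1*(r**2).sum(1,keepdims=True)); return r*f+[cx,cy]
E
python3 - <<'E'
from h import *
a=save('scene','s0');b=save('top','t0')
for n in('scene','top','wrist'):print(get_calibration(n))
print(get_eef_rot(),get_tcp_pos(),get_time_s())
cv2.imwrite('pics/t0.png',cv2.resize(b,(800,600),interpolation=cv2.INTER_CUBIC)[:,:,::-1])
cv2.imwrite('pics/s0.png',cv2.resize(a,(800,600),interpolation=cv2.INTER_CUBIC)[:,:,::-1])
E
```

```text
pics
{'fovy': 43.466076747078375, 'cx': 273.14705104184503, 'cy': 204.72377716297464, 'k1': -0.07754039707764594, 'rvec': array([ 2.01061196, -1.248604  ,  0.5420166 ]), 'tvec': array([-0.230842  ,  0.33806058,  1.41006143])}
{'fovy': 53.05652141589169, 'cx': 285.2435001018043, 'cy': 210.5421798682978, 'k1': -0.013501414328066522, 'rvec': array([ 2.11874011, -2.14441619,  0.22885184]), 'tvec': array([-0.01502035,  0.51196653,  1.08602791])}
{'fovy': 61.969272710500135, 'cx': 277.0461589631514, 'cy': 212.66251555552702, 'k1': -0.06752591481023389, 'T_tool_cam': array([[ 1.80100360e-04, -9.65483972e-01, -2.60462410e-01,
         7.55588739e-02],
       [ 9.99999739e-01,  3.56103990e-04, -6.28545139e-04,
         9.30576080e-04],
       [ 6.99601961e-04, -2.60462229e-01,  9.65483784e-01,
        -1.79724909e-01],
       [ 0.00000000e+00,  0.00000000e+00,  0.00000000e+00,
         1.00000000e+00]])}
[ 9.89374545e-01  1.45386959e-01 -3.47577123e-05 -8.00411022e-04] [ 0.16531201 -0.55021028  0.2047113 ] 0.1
```

View pics/t0.png

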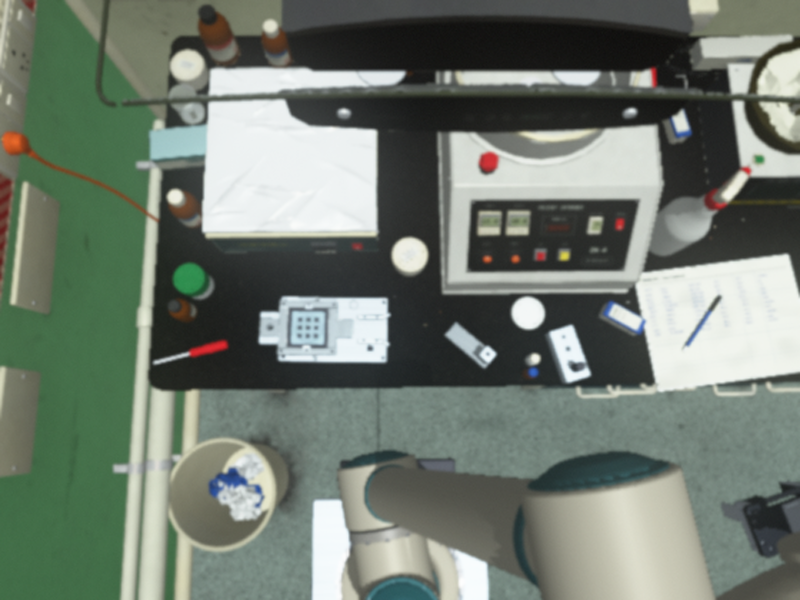

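View pics/s0.png

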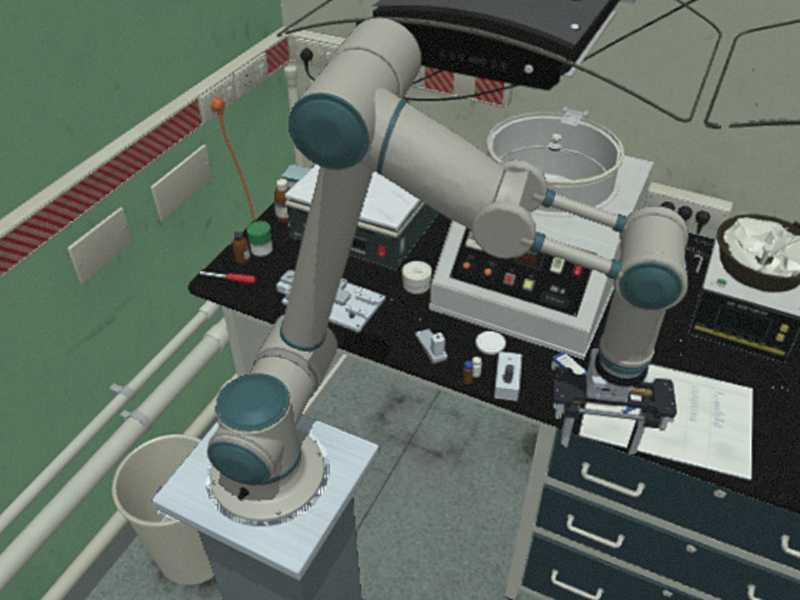

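The top view (800 px scale) shows the jig at x 260–390, y 295–362, with its ear to the left, so jig +x is about world +y. The wedge handle is near (487,352) with its tip toward (452,328). The pin block is near (570,353) with the pin near (576,366), and the vials are at (533,358) and (533,372).

```bash
python3 - <<'E'
from h import *
C=cam('top')
s=.7
for n,u,v,z in [('plateR_up',388,298,.012),('plateR_dn',388,361,.012),('ear_end',259,329,.03),('handle',488,351,.062),('tipmid',451,328,.003),('pin',576,366,.074),('blkA',557,327,.034),('blkB',580,383,.034),('vial1',533,357,.05),('vial2',533,371,.05),('carrier',528,312,.012),('slide',622,317,.036)]:
    print(n,pix2w(C,u*s,v*s,z).round(4))
# go look: above the pin block and wedge
q=R.from_matrix(np.column_stack([[0,1,0],[1,0,0],[0,0,-1]])).as_quat()
print(q, R.from_quat(get_eef_rot()).as_matrix().round(2))
E
```

```text
plateR_up [0.5248 0.0159 0.012 ]
plateR_dn [0.4019 0.0169 0.012 ]
ear_end [0.4638 0.2606 0.03  ]
handle [ 0.4135 -0.168   0.062 ]
tipmid [ 0.4657 -0.1066  0.003 ]
pin [ 0.3829 -0.326   0.074 ]
blkA [ 0.4608 -0.3066  0.034 ]
blkB [ 0.3541 -0.3437  0.034 ]
vial1 [ 0.4025 -0.2536  0.05  ]
vial2 [ 0.3766 -0.2523  0.05  ]
carrier [ 0.4942 -0.2574  0.012 ]
slide [ 0.4785 -0.433   0.036 ]
[0.70710678 0.70710678 0.         0.        ] [[ 0.96  0.29 -0.  ]
 [ 0.29 -0.96  0.  ]
 [ 0.   -0.   -1.  ]]
```

```bash
cat >> h.py <<'E'
def down(yaw):
    c,s=np.cos(yaw),np.sin(yaw)
    return R.from_matrix(np.array([[c,s,0],[s,-c,0],[0,0,-1.]])).as_quat()
def shot(f):
    wait(.1)
    p,q=get_tcp_pos(),get_eef_rot(); im=save('wrist',f); np.savez(f'pics/{f}.npz',p=p,q=q); return im
def wcam(f):
    d=np.load(f'pics/{f}.npz'); return cam('wrist',d['p'],d['q'])
E
python3 - <<'E'
from h import *
q=down(np.pi/2)
move_to([.42,-.25,.22],q); print(get_time_s()); a=shot('w1')
move_to([.46,.15,.22],q); print(get_time_s()); b=shot('w2')
for n,i in(('w1',a),('w2',b)): cv2.imwrite(f'pics/{n}.png',cv2.resize(i,(800,600),interpolation=cv2.INTER_CUBIC)[:,:,::-1])
E
```

```text
1.5667
3.2083
```

View pics/w1.png

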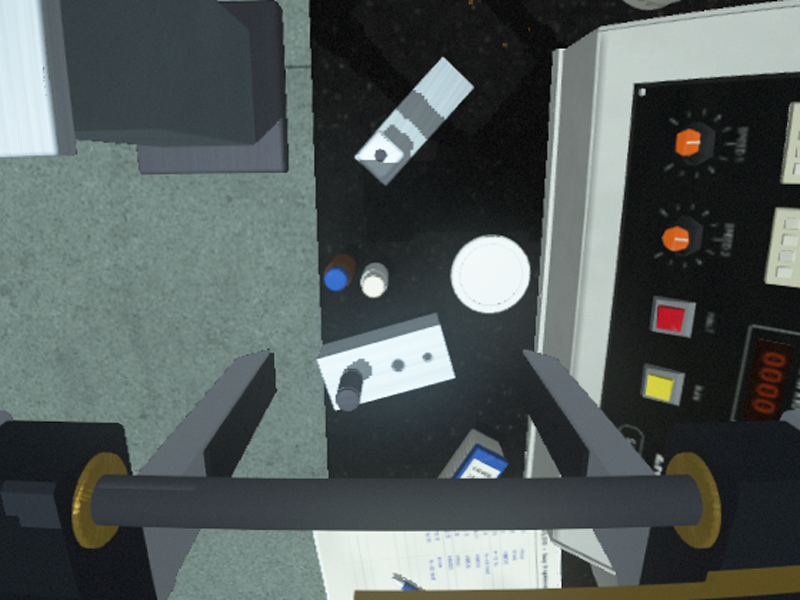

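View pics/w2.png

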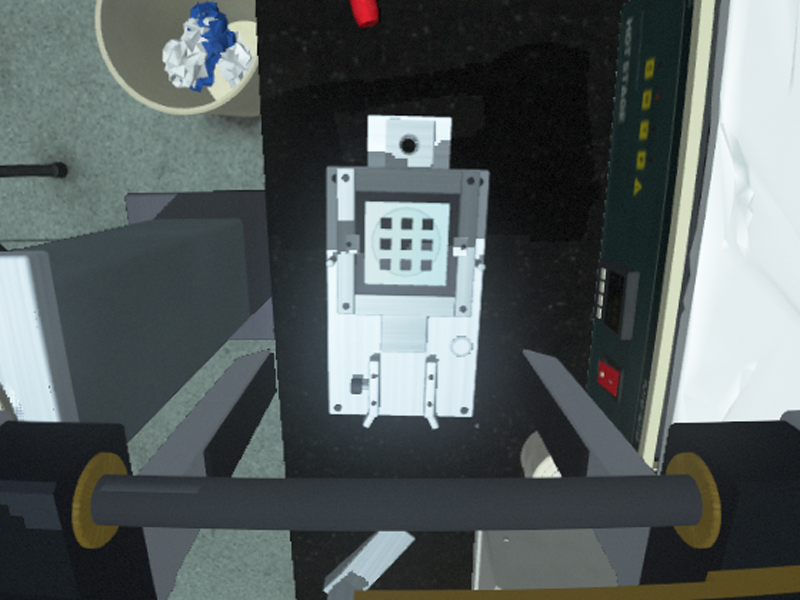

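The first wrist view (800 px) shows the pin knob top near (348,400), the wedge handle top near (379,156), and the wedge thin-end corners at (445,57) and (474,88). The second shows the ear hole at (409,145), the channel rails' inner faces at x≈380 and 427 near y 355–410, and the plate's front corners at (328,415) and (474,416).

```bash
python3 - <<'E'
from h import *
A,B=wcam('w1'),wcam('w2'); s=.7
for C,l in((A,[('knobtop',348,400,.074),('handle',379,156,.062),('tipL',445,57,.003),('tipR',474,88,.003),('backL',355,157,.016),('backR',387,185,.016),('blk',317,360,.034),('blk',438,315,.034),('blk',455,377,.034),('blk',333,410,.034),('hole2',398,366,.034),('hole3',427,357,.034),('vial_b',336,279,.05),('vial_w',374,280,.045),('spinner edge',540,400,0.03)]),
 (B,[('earhole',409,145,.03),('earL',367,115,.03),('earR',451,116,.03),('frL',327,167,.03),('frR',490,170,.03),('plL',328,415,.012),('plR',474,416,.012),('railL',381,376,.026),('railR',426,376,.026),('tongL',381,351,.03),('tongR',426,352,.03),('screw',357,384,.02)])):
  for n,u,v,z in l: print(n,pix2w(C,u*s,v*s,z).round(4))
E
```

```text
knobtop [ 0.3856 -0.335   0.074 ]
handle [ 0.409  -0.1674  0.062 ]
tipL [ 0.4563 -0.0947  0.003 ]
tipR [ 0.4784 -0.1164  0.003 ]
backL [ 0.3897 -0.1668  0.016 ]
backR [ 0.4133 -0.1873  0.016 ]
blk [ 0.358  -0.3202  0.034 ]
blk [ 0.452  -0.2836  0.034 ]
blk [ 0.4665 -0.3348  0.034 ]
blk [ 0.3689 -0.3635  0.034 ]
hole2 [ 0.4214 -0.3253  0.034 ]
hole3 [ 0.4441 -0.3178  0.034 ]
vial_b [ 0.377  -0.2519  0.05  ]
vial_w [ 0.404  -0.2538  0.045 ]
spinner edge [ 0.5372 -0.3572  0.03  ]
earhole [0.4701 0.241  0.03  ]
earL [0.4405 0.2614 0.03  ]
earR [0.4995 0.2607 0.03  ]
frL [0.4113 0.2259 0.03  ]
frR [0.5285 0.2238 0.03  ]
plL [0.4021 0.0204 0.012 ]
plR [0.5276 0.0192 0.012 ]
railL [0.4485 0.0627 0.026 ]
railR [0.4848 0.0626 0.026 ]
tongL [0.4488 0.0857 0.03  ]
tongR [0.4842 0.0848 0.03  ]
screw [0.4284 0.053  0.02  ]
```

```bash
python3 - <<'E'
from h import *
B=wcam('w2'); s=.7
for n,u,v,z in [('plLf',327,167,.012),('plRf',490,170,.012),('pedL',367,115,.02),('pedR',451,116,.02)]: print(n,pix2w(B,u*s,v*s,z).round(4))
q=down(np.pi/2)
move_to([.385,-.3347,.12],q)
print(servo_line([.385,-.3347,.039],vel=.08,force_limit=15))
clamp(40); print(get_width(),get_gripper_force(),get_ft_force(),get_tcp_pos(),get_time_s())
print(servo_line([.385,-.3347,.12],vel=.1,force_limit=25),get_ft_force())
move_to([.467,.19,.12],q); a=shot('w3'); print(get_width(),get_tcp_pos(),get_time_s())
cv2.imwrite('pics/w3.png',cv2.resize(a[:330,80:480],(800,660))[:600,:,::-1])
E
```

```text
plLf [0.4089 0.226  0.012 ]
plRf [0.5318 0.2238 0.012 ]
pedL [0.44   0.2624 0.02  ]
pedR [0.5006 0.2617 0.02  ]
False
0.18235656248612725 39.99959739652695 [-0.56828557  0.78755074  0.62434346] [ 0.38498728 -0.3346824   0.03898352] 7.5083
False [ 0.51818011  0.04361195 -0.78263308]
0.18384551233849392 [0.46738558 0.18918399 0.1199841 ] 10.5333
```

View pics/w3.png

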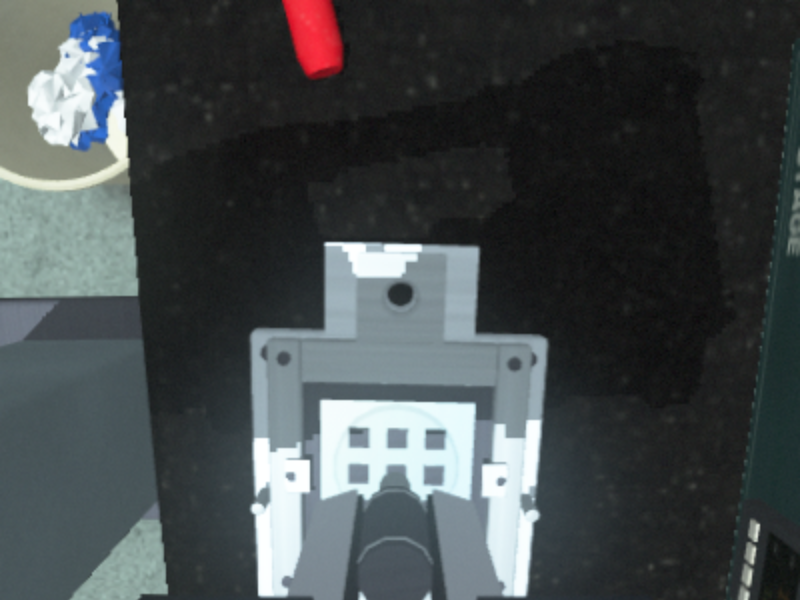

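```bash
python3 - <<'E'
from h import *
C=wcam('w3'); d=np.load('pics/w3.npz'); p=d['p']; print(p,R.from_quat(d['q']).as_matrix().round(3))
tip=p+[0,0,.019-.052]; print('tip predicted px',(w2pix(C,tip)-[80,0])*2)
print('knobtop px',(w2pix(C,p+[0,0,.019+.016])-[80,0])*2)
print('hole',pix2w(C,280.2,148,.03),pix2w(C,280.1,148,.02))
print('tip meas',pix2w(C,278.6,237.5,tip[2]))
for n,u,v,z in[('pedL',325,243,.02),('pedR',478,245,.02),('plL',252,330,.012),('plR',547,337,.012)]: print(n,pix2w(C,u/2+80,v/2,z).round(4))
E
```

```text
[0.46740703 0.18913563 0.11996758] [[ 0.001  1.     0.   ]
 [ 1.    -0.001 -0.   ]
 [-0.     0.    -1.   ]]
tip predicted px [[393.70286438 477.89068465]]
knobtop px [[393.59243682 576.87075189]]
hole [0.47001449 0.24234484 0.03      ] [0.47002519 0.24154258 0.02      ]
tip meas [0.46853182 0.19011644 0.08696758]
pedL [0.4408 0.2621 0.02  ]
pedR [0.5003 0.2612 0.02  ]
plL [0.409  0.2272 0.012 ]
plR [0.5308 0.2242 0.012 ]
```

The pin is held. In crop coordinates the ear hole is at (400,296) and the pin tip at (397,475), so the tip needs to move by about (+1.5, +52.2) mm. I'll check from close by.

```bash
python3 - <<'E'
from h import *
q=down(np.pi/2)
servo_line([.4689,.2233,.12],rot=q,vel=.15); servo_line([.4689,.2233,.072],vel=.12); a=shot('w4'); print(get_tcp_pos(),get_time_s())
cv2.imwrite('pics/w4.png',cv2.resize(a[110:290,160:400],(800,600),interpolation=cv2.INTER_CUBIC)[:,:,::-1])
E
```

```text
[0.46975444 0.22339605 0.07294694] 11.6083
```

View pics/w4.png

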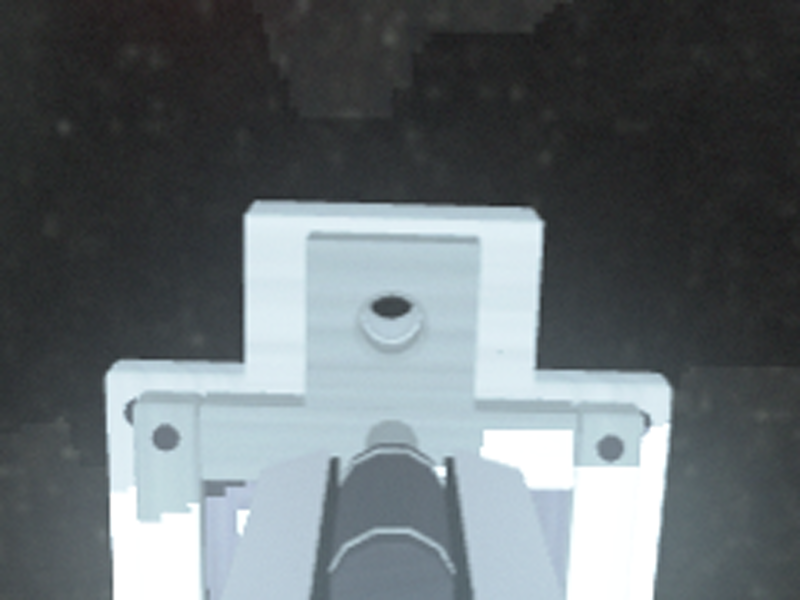

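```bash
python3 - <<'E'
from h import *
C=wcam('w4'); p=np.load('pics/w4.npz')['p']; k=800/240
f=lambda P:(w2pix(C,P)-[160,110])*k
tip=p+[0,0,-.033]
for dz in(0,.006,.028):
  for dx in(-.0025,0,.0025): print(dz,dx,f(tip+[dx,0,dz]).round(1))
for dz in (.028,.068): print(dz,f(tip+[-.009,0,dz]).round(1),f(tip+[.009,0,dz]).round(1),f(tip+[0,.009,dz]).round(1))
print('hole',pix2w(C,391/k+160,318/k+110,.03), 'ear end',pix2w(C,307/k+160,236/k+110,.03),pix2w(C,480/k+160,240/k+110,.03))
print(get_tcp_pos())
E
```

```text
0 -0.0025 [[376.3 429.9]]
0 0 [[389.2 429.9]]
0 0.0025 [[402.2 429.9]]
0.006 -0.0025 [[376.  440.5]]
0.006 0 [[389.3 440.5]]
0.006 0.0025 [[402.6 440.5]]
0.028 -0.0025 [[374.7 484.7]]
0.028 0 [[389.4 484.6]]
0.028 0.0025 [[404.1 484.6]]
0.028 [[336.4 484.7]] [[442.4 484.6]] [[389.4 434.6]]
0.068 [[324.  594.6]] [[455.4 594.5]] [[389.7 534.2]]
hole [0.4700452  0.24311623 0.03      ] ear end [0.45381777 0.25944013 0.03      ] [0.48725638 0.25864497 0.03      ]
[0.46975444 0.22339605 0.07294694]
```

```bash
cat >> h.py <<'E'
def goto(t,vel=.05,n=3,tol=.0003,rot=None):
    t=np.array(t); c=t.copy()
    for i in range(n):
        servo_line(c,rot=rot,vel=vel); wait(.1); e=t-get_tcp_pos()
        if np.abs(e).max()<tol: break
        c=c+e; vel=.02
    return c
E
python3 - <<'E'
from h import *
q=down(np.pi/2)
c=goto([.4693,.2418,.070],rot=q); print(c,get_tcp_pos(),get_ft_force())
f0=get_ft_force()
r=servo_line([c[0],c[1],c[2]-.033],vel=.03,force_limit=12)
wait(.1);print(r,get_tcp_pos(),get_ft_force()-f0,get_moment(),get_width(),get_time_s())
E
```

```text
[0.4693 0.2418 0.07  ] [0.46912902 0.24180323 0.06989635] [-0.38585261 -0.02355745 -1.30979282]
False [0.46931171 0.24185402 0.03716864] [-0.06198535 -0.41638532  0.71024939] [-0.04724102 -0.07131704  0.0069434 ] 0.18335495084055203 13.5833
```

The pin is in the hole with hardly any side force. Now I'll seat it.

```bash
python3 - <<'E'
from h import *
f0=get_ft_force()
p=[.4693,.2418]
r=servo_line([*p,.0325],vel=.015,force_limit=15)
wait(.1);print(r,get_tcp_pos(),get_ft_force()-f0)
open_gripper(); wait(.1); print(get_tcp_pos(),get_ft_force()-f0,get_width())
servo_line([*p,.15],vel=.15)
goto([.467,.14,.20],vel=.2,n=1)
a=shot('w5'); print(get_tcp_pos(),get_time_s())
cv2.imwrite('pics/w5.png',cv2.resize(a[:300,80:480],(800,600),interpolation=cv2.INTER_CUBIC)[:,:,::-1])
E
```

```text
True [0.46961063 0.24195406 0.03491972] [-1.13374004  0.40621874  4.71764751]
[0.46900673 0.2417185  0.03404772] [ 0.36907671 -0.01759251  0.35270614] 0.9985706504363817
[0.46663894 0.14074921 0.19934878] 17.2
```

View pics/w5.png

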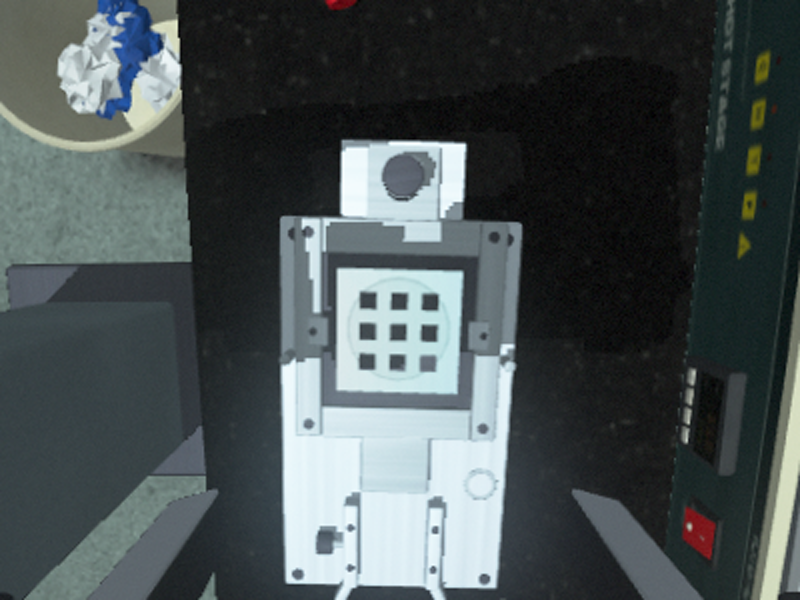

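The view shows the knob at (405,176) standing upright on the ear. The TCP stopped at z 34.9 mm on contact, which matches home at 35 mm. Next is the wedge.

```bash
cat >> h.py <<'E'
YJ=np.radians(1.3); dJ=np.array([np.sin(YJ),np.cos(YJ)]); nJ=np.array([-dJ[1],dJ[0]]) # jig x, jig y
HOLE=np.array([.4693,.2419])
def jig(x,y=0): return HOLE+(x/1000-.072)*dJ+y/1000*nJ
qW=down(np.pi-YJ)
E
python3 - <<'E'
from h import *
q=down(np.radians(137.3)); w=[.4095,-.1675]
move_to([*w,.12],q)
f0=get_ft_force()
print(servo_line([*w,.0235],vel=.1,force_limit=15),get_tcp_pos())
clamp(50); print(get_width()*94,get_gripper_force(),get_tcp_pos(),get_ft_force()-f0,get_time_s())
servo_line([*w,.09],vel=.1)
move_to([*jig(-240),.08],qW); a=shot('w6'); print(get_tcp_pos(),get_ft_force()-f0,get_width()*94,get_time_s())
cv2.imwrite('pics/w6.png',cv2.resize(a,(800,600),interpolation=cv2.INTER_CUBIC)[:,:,::-1])
E
```

```text
False [ 0.41000483 -0.16773911  0.02393035]
23.646294874255148 49.99856114387512 [ 0.40965699 -0.16747182  0.02349514] [ 0.86885286 -0.21821695 -0.45168191] 20.75
[ 0.46167557 -0.07075069  0.07969551] [-0.82417364 -0.84667172 -1.6759905 ] 23.628979113707693 22.2417
```

View pics/w6.png

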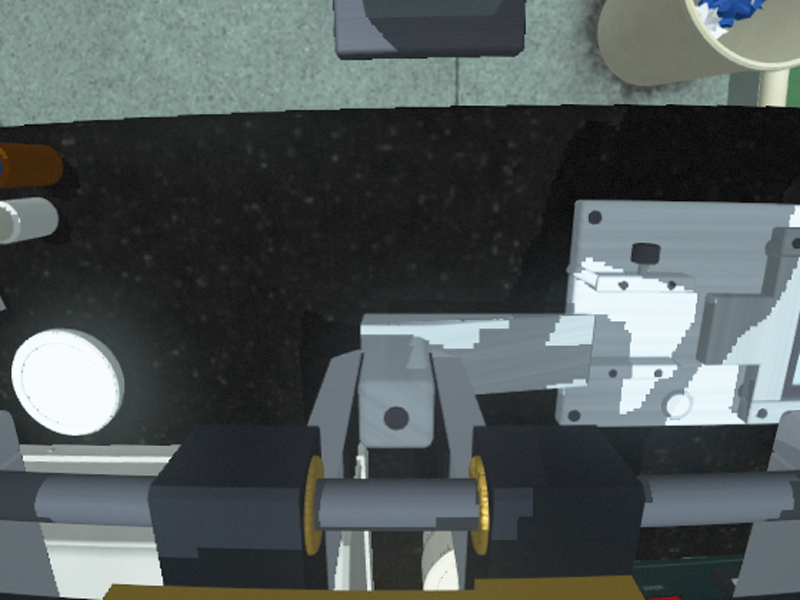

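The wedge is held level. Its tip corners are at (594,316) and (587,387). The rails run from (597,288) to (694,292) and from (607,372) to (680,370), and the plate's mouth corners are at (577,203) and (557,425).

```bash
python3 - <<'E'
from h import *
C=wcam('w6'); p=np.load('pics/w6.npz')['p']; s=.7; z0=p[2]-.0235
def J(w): d=w[:2]-HOLE; return np.round([72+1000*d@dJ,1000*d@nJ],1)
for n,u,v,z in[('tip+',594,316,z0+.003),('tip-',587,387,z0+.003),('back+ ',361,316,z0+.016),('handle top c',396,414,z0+.062),('hole c',396,418,z0+.062),('rail+ in',600,291,.026),('rail+ in far',694,292,.026),('rail- in',608,372,.026),('pl+',577,203,.012),('pl-',557,425,.012),('tong',707,295,.03),('tong2',699,362,.03)]:
    print(n,J(pix2w(C,u*s,v*s,z)))
print('tcp',J(p))
E
python3 -c "
import cv2
i=cv2.imread('pics/raw_w6.png')[130:310,380:560]
cv2.imwrite('pics/w6c.png',cv2.resize(i,(600,600),interpolation=cv2.INTER_CUBIC))"
```

```text
tip+ [-157.4   16.8]
tip- [-157.1  -15.8]
back+  [-254.8   20.8]
handle top c [-241.2    2.4]
hole c [-241.2    1. ]
rail+ in [-141.9   19.7]
rail+ in far [-94.1  19.2]
rail- in [-133.1  -22.8]
pl+ [-152.    60.8]
pl- [-151.8  -60.2]
tong [-89.7  18.7]
tong2 [-88.1 -16.2]
tcp [-240.5    0.6]
```

View pics/w6c.png

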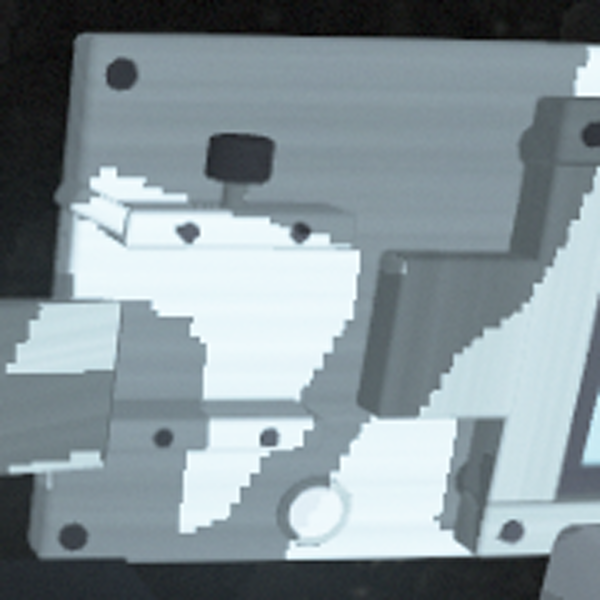

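The enlarged crop shows the +y rail's inner top edge from (128,248) to (350,248), the −y rail's inner top edge near (125,417) to (305,417), and the tip corners at (121,301) and (104,468). The tongue's front top edge runs from (398,257) to (380,415).

```bash
python3 - <<'E'
from h import *
C=wcam('w6'); p=np.load('pics/w6.npz')['p']; k=600/180; z0=p[2]-.0235
def J(w): d=w[:2]-HOLE; return np.round([72+1000*d@dJ,1000*d@nJ],1)
for n,u,v,z in[('tip+',121,301,z0+.003),('tip-',104,468,z0+.003),('rail+a',128,248,.026),('rail+b',350,248,.026),('rail-a',130,417,.026),('rail-b',305,417,.026),('pl+',78,37,.012),('pl-',38,557,.012),('tong+',398,257,.03),('tong-',380,415,.03)]:
    print(n,J(pix2w(C,380+u/k,130+v/k,z)))
E
```

```text
tip+ [-157.2   17.3]
tip- [-156.9  -15.5]
rail+a [-143.    19.2]
rail+b [-94.7  19.2]
rail-a [-138.5  -18.6]
rail-b [-98.9 -19. ]
pl+ [-152.4   61.5]
pl- [-150.6  -59.9]
tong+ [-86.3  18.2]
tong- [-84.3 -17.1]
```

Wedge and channel are aligned to about 0.5 mm. I'll lower it outside the mouth, slide it in, then seat it on the plate.

```bash
python3 - <<'E'
from h import *
def J(w): d=w[:2]-HOLE; return np.round([72+1000*d@dJ,1000*d@nJ,1000*w[2]],2)
goto([*jig(-240),.0375],vel=.08,rot=qW); f0=get_ft_force(); print(J(get_tcp_pos()))
r=servo_line([*jig(-182),.0375],vel=.05,force_limit=10); wait(.1)
print(r,J(get_tcp_pos()),get_ft_force()-f0)
r=servo_line([*jig(-182),.033],vel=.01,force_limit=5); wait(.1)
print(r,J(get_tcp_pos()),get_ft_force()-f0,get_moment(),get_width()*94,get_time_s())
E
```

```text
[-2.4002e+02  1.3000e-01  3.7290e+01]
False [-1.8226e+02 -3.0000e-02  3.7480e+01] [ 0.25277252 -0.61669029 -0.68241697]
True [-182.24   -0.22   35.46] [-0.888382   -0.14387     6.89310564] [ 0.25002832 -0.0461572   0.00269745] 23.770020276327987 25.5583
```

```bash
python3 - <<'E'
from h import *
def J(w): d=w[:2]-HOLE; return np.round([72+1000*d@dJ,1000*d@nJ,1000*w[2]],2)
f0=get_ft_force()
def rep(): 
    f=get_ft_force(); print(J(get_tcp_pos()),'push %.1f lat %.1f z %.1f'%(-f[:2]@dJ,f[:2]@nJ,f[2]))
print(servo_line([*jig(-147),.0352],vel=.05,force_limit=15)); wait(.1); rep()
for x in np.arange(-145.5,-131,1.5):
    if servo_line([*jig(x),.0352],vel=.02,force_limit=20): print('stop'); rep(); break
    wait(.1); rep()
a=shot('w7'); print(get_width()*94,get_time_s())
cv2.imwrite('pics/w7.png',cv2.resize(a[130:400,200:560],(800,600),interpolation=cv2.INTER_CUBIC)[:,:,::-1])
E
```

```text
False
[-146.25   -0.33   35.48] push 2.6 lat 0.6 z 5.1
[-145.07   -0.36   35.52] push 3.5 lat -0.2 z 6.1
[-143.63   -0.34   35.5 ] push 3.2 lat 0.6 z 4.4
[-142.15   -0.33   35.5 ] push 3.6 lat -0.6 z 4.5
[-141.21   -0.37   35.52] push 5.7 lat 0.4 z 5.5
[-140.31   -0.5    35.6 ] push 8.0 lat 0.1 z 5.4
[-139.04   -0.59   35.64] push 8.2 lat -0.4 z 5.6
[-137.67   -0.61   35.67] push 9.2 lat -0.8 z 5.6
[-136.17   -0.66   35.64] push 8.3 lat -0.3 z 7.0
[-134.67   -0.67   35.65] push 9.6 lat 0.6 z 5.3
[-133.17   -0.7    35.65] push 9.3 lat -0.2 z 6.3
23.99563777811519 30.1583
```

```bash
python3 - <<'E'
from h import *
def J(w): d=w[:2]-HOLE; return np.round([72+1000*d@dJ,1000*d@nJ,1000*w[2]],2)
def rep(): 
    f=get_ft_force(); print(J(get_tcp_pos()),'push %.1f lat %.1f z %.1f'%(-f[:2]@dJ,f[:2]@nJ,f[2]))
for x in (-130,-127,-124,-123):
    if servo_line([*jig(x),.0352],vel=.02,force_limit=20): print('stop'); rep(); break
    wait(.1); rep()
a=shot('w8'); print(get_width()*94,get_time_s())
save('scene','s8');
cv2.imwrite('pics/w8.png',cv2.resize(a[100:370,200:560],(800,600),interpolation=cv2.INTER_CUBIC)[:,:,::-1])
E
```

```text
[-131.07   -0.66   35.64] push 8.4 lat 0.8 z 6.7
[-128.     -0.63   35.61] push 8.4 lat 0.4 z 5.9
[-124.96   -0.6    35.6 ] push 7.6 lat -1.2 z 6.3
[-124.16   -0.64   35.64] push 8.5 lat 0.8 z 6.3
23.411497653661364 31.8083
```

View pics/w8.png

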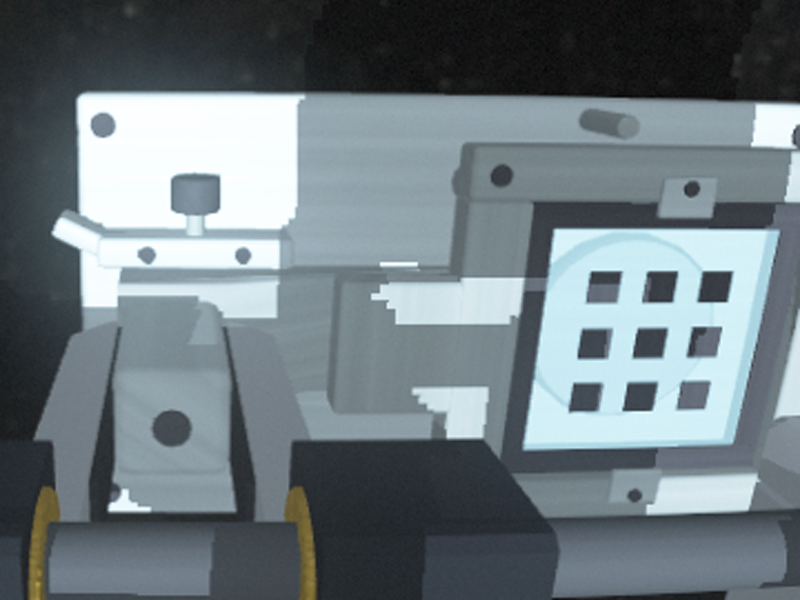

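The view shows the wedge between the rails with its handle at (172,425), under the tongue. The tongue's front top edge runs from (342,277) to (331,408), and the plate's front edge is at (79,97).

```bash
python3 - <<'E'
from h import *
C=wcam('w8'); k=800/360
def J(w): d=w[:2]-HOLE; return np.round([72+1000*d@dJ,1000*d@nJ],1)
for n,u,v,z in[('tong+ top',342,277,.0333),('tong- top',334,406,.0333),('pl+',79,97,.012),('pl+ top of bevel',84,97,.012),('rail end',291,266,.026),('rail start',100,267,.026),('frame corner',470,148,.0325),('dowel base',585,120,.012)]:
    print(n,J(pix2w(C,200+u/k,100+v/k,z)))
E
```

```text
tong+ top [-83.1  19.1]
tong- top [-82.9 -15.7]
pl+ [-149.   61.]
pl+ top of bevel [-147.7   61. ]
rail end [-94.6  19.8]
rail start [-143.1   19.4]
frame corner [-54.  51.]
dowel base [-15.7  56.1]
```

The frame has shifted about 1.5–2 mm, so the gap is about 2.3 mm. One more millimetre of push brings it to the middle of the range.

```bash
python3 - <<'E'
from h import *
def J(w): d=w[:2]-HOLE; return np.round([72+1000*d@dJ,1000*d@nJ,1000*w[2]],2)
servo_line([*jig(-122.1),.0352],vel=.01,force_limit=20); wait(.5)
f=get_ft_force(); print(J(get_tcp_pos()),f,-f[:2]@dJ,get_width()*94,get_gripper_force(),get_time_s())
wait(1); print(J(get_tcp_pos()))
if abs(J(get_tcp_pos())[0]+123.1)<.8: print(job_done())
E
```

```text
[-123.34   -0.66   35.66] [-0.33394809 -9.08945493  6.75325499] 9.09469177729477 23.942526319312318 50.00208377838135 32.6083
[-123.34   -0.6    35.63]
the job is handed in; nothing more can be done
None
```

The job is handed in: the lock pin is home in the jig, and the wedge is under the tongue, still held by its handle. I estimate the gap over the front rests at about 2.4 mm from the push distance and the frame's shift; I did not measure it directly.

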